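# Shut down the warming chest and leave it open to air

### The arm

A 7-joint arm with a two-finger parallel gripper is mounted at the origin on the work surface. World frame = base frame: x ahead of the robot, y to its left, z up, the work surface at z = 0. Lengths are in m, angles in rad, forces in N, time in s.
With the tool pointing down it reaches from about 0.4 to 0.85 m from the base axis. Payload 10.4 kg.
Tool frame: the origin (TCP) lies between the finger pads; the fingertips stand manip.tip_extent ahead of it and the grasp point (between the pads) lies 6 mm ahead of it (manip.tip_extent is the distance from the TCP to the fingertips, in m); z points along the fingers, y is the line along which they close (so a half turn about z gives the same grasp; the last joint's range is limited). The gripper opens to 85 mm and grips with 20 to 120 N. Pads are 22 mm wide; open, the fingers measure 114 mm over their backs; the gripper's body (76 mm by 85 mm) begins 54 mm behind the grasp point. The pads swing forward as they close: fully open they stand 13 mm farther back than shut.
Start: joints at [1.197, 0.332, -0.065, 1.46, 0.022, 1.35, -0.088], TCP at [0.215, -0.587, 0.256] pointing down, gripper open.
Joint ranges: [-2.6, 2.6], [-0.5, 2.12], [-1.47, 1.34], [0.16, 2.42], [-1.27, 4.41], [0.06, 2.06], [-2.6, 2.6]. Speed limits (rad/s): [2.22, 2.22, 2.79, 2.79, 3.14, 3.14, 3.14].

### API

Orientations are given as a unit quaternion [x, y, z, w].
In Python, from workcell import get_obs, optics, workorder, manip gives the robot as it stands.
- The arm moves only by the tool jog_arm, never from a script. Its argument "increments" is a list of rows, each a list of 7 numbers: the shift along the tool's x, y, z in m, then the turn, a rotation vector about the tool's x, y, z in rad, then the opening, from -1 (shut) to 1 (fully open). A call has 1 to 5 rows; each row is the pose to reach, as a shift and turn from the pose commanded when the call began, along the tool's axes at that moment; what a row does not reach only later rows make up. A row lasts 1/12 s, in which the tool goes at most 41.7 mm and 7.16 degrees, less where a joint would pass 70% of its speed; a pose out of reach is approached as far as the arm can. A call with a gripper value outside its range is refused whole. The fingers move at their own pace and stop on an object; "grip_force" is the grip in N (left out, the last holds). Time passes only in rows, so rows that repeat a pose let the fingers close. It gives the time, the measured TCP pose, the force, the opening and the grip force at its end, in the units of the state.
- get_obs(): the state, without advancing time (a new reading comes with each control period).
- optics.camera(name): name is "scene" or "side" or "wrist"; returns a dict with "color" (420x560x3 uint8, red, green, blue), "depth" (420x560 float32, m along the optical axis (not along the pixel's ray), 0 where there is no reading), "K" (3x3 intrinsics, pixels), "R" (3x3) and "t" (3): a world point X has camera coordinates R X + t. Camera axes: x right, y down, z forward; pixel columns grow to the right and rows downward; lengths in m; the calibration is good to about 2 mm. A picture is of the moment at which its call begins.
- workorder.hand_in(): hands the job in; it is judged then, once.
The state is a dict: "clock": time; "joint_pos": joint angles; "joint_velocities": joint speeds; "tau": joint torques, N m; "position": TCP position; "ee_rot": TCP orientation; "ft_force": force on the tool from outside, world axes, zero at the start; "torque": the same for the moment, N m; "grip_width": opening from 0.0 (shut) to 1.0 (fully open); "grasp_force": force on a finger pad.
Only numpy, scipy, OpenCV 4.12 (cv2) and the standard library are available. Lean on these libraries where they do the work, as an engineer would, in place of code of your own. Each camera call takes 0.05 s, during which the arm holds its last target. There are 200 camera calls.

### The job

The warming chest has to be switched off and left open to air out. Take the culture flask off the chest's lid and lay it down gently, flat inside the shallow steel tray, keeping it level on the way; turn the isolator's bar handle a quarter turn, fully round to off; and only then, with the flask off it and the power off, lift the chest's lid steadily all the way back until it rests on its stop, and let go. Leave the other things on the bench where they are.

Things in the scene. Friction and masses are not known exactly. Their poses are not given: they have to be found in the camera images.
- chest: White warming chest, fixed to the bench: case 195 deep (x) by 180 wide (y) by 105 high, its grey lid on top, two black rubber stop blocks standing up behind the hinge. Origin: centre underside. Its front (lid handle) is towards its -x: the case spans x -85 to +110 in its frame. z up.
- lid (a joint): Lid angle in rad: 0 closed, 1.75 fully open, resting on the stop (10 degrees past upright). The hinge is stiff: the lid stays at any angle where it is left.
- lid_hinge (a point): Point on the lid's hinge axis, mid width, 65 mm behind the chest's origin and 105 mm up. The axis runs along the chest's y. The lid is a slab 150 deep by 180 wide by 14 thick; closed, its top is 120 mm above the bench. The point's frame turns with the lid.
- lid_handle (a point): Centre of the lid's steel handle, a round bar 10 mm in diameter and 90 mm long parallel to the hinge, held by two end legs 35 mm in front of the lid's front edge (30 mm clear gap), 185 mm from the hinge axis and 8 mm above it when closed. Frame turns with the lid.
- flask: Clear culture flask lying flat on the chest's lid at the start: body 66 long (x) by 48 wide (y) by 30 high, then a neck with a white screw cap 27 mm in diameter, reaching to x = +63. Origin: centre of the body's underside. About 60 g.
- tray: Shallow steel tray, fixed to the bench, 180 (x) by 160 (y), rim 10 mm high, walls 3 mm, floor 3 mm thick. Origin: centre of its underside. It stands to one side of the chest, the isolator on the other; which is which varies.
- isolator: Grey power isolator box, fixed to the bench, 120 deep by 110 wide, with a sloping top panel that looks up and towards its front (-x), 35 degrees off horizontal, and a black bar handle on it. Origin: centre underside; the panel's centre is at x = -5, z = 83 mm in its frame. On the panel a short line marks ON (at the upper edge) and a round dot marks OFF (at the left edge, +y).
- handle (a joint): Angle of the isolator's bar handle in rad about the panel's outward normal, anticlockwise positive seen from above: about 0 is ON (pointer up the slope, towards the line), 1.571 is OFF, against its end stop (pointer to the left, towards the dot). Stays where it is left.
- handle_grip (a point): Grip point of the isolator handle, on its axis, 27 mm out from the panel. The bar is 50 long, 14 wide and stands from 12 to 38 mm off the panel, with a small pointer nose at one end. The point's x is along the bar towards the pointer, y across it, z outward along the axis (35 degrees from vertical).
- bottle: Bystander: capped bottle, 66 mm in diameter, 150 high. Origin: centre underside.
- jar: Bystander: squat amber jar, 60 mm in diameter, 80 high. Origin: centre underside.
- dishes: Bystander: two stacked dishes, 60 mm in diameter, 27 high together. Origin: centre underside.
- marker: Bystander: marker pen lying flat, 120 long, 14 high. Origin: underside, near its middle.
- beaker: Bystander: beaker 70 mm in diameter, 90 high. Origin: centre underside.
- rack: Bystander: grey tube rack 60 by 130 by 51 high. Origin: centre underside.
Mind the look-alikes: they are no part of the job. Leave any blue, orange or yellow look-alike of the flask alone.

How it is judged:
By the outcome, as a careful person would: the job done as asked, in the order asked, and still so for the second after the job is handed in, with the robot touching nothing.
It also fails if it takes over 72 s, if anything falls off the work surface, if the arm or the gripper's body presses on something with over 40 N, if the wrist force passes 120 N, or if a joint passes its speed limit or range.

## Working session

There is one attempt and no reset: what is moved stays moved. The work goes in short steps, Python scripts to look and compute and a tool call to move; the robot and the scene stay as the last step left them, time stands still between calls to the robot, and variables do not carry over. Pictures are saved under pics/ and viewed, at most 10 in all, crops included, and the job is handed in when it is done.

Besides the shell and the picture viewer there is one more tool, called after ">>>" as a command line: name --pt "numbers of a row" for each row, then --argument value for the rest. jog_arm: Moves the arm, as the interface text tells. Its arguments: {"type":"object","properties":{"increments":{"type":"array"},"grip_force":{"type":"number"}},"required":["increments"]}

```bash
ls; mkdir -p pics
python3 - <<'E'
from workcell import get_obs, optics, workorder, manip
import cv2,numpy as np
print(get_obs()); print(manip.tip_extent)
for n in ["scene","side"]:
    c=optics.camera(n); cv2.imwrite(f"pics/{n}0.png",c["color"][...,::-1]); np.savez(f"pics/{n}0.npz",**c)
    print(n,c["K"],c["R"],c["t"])
E
```

```text
pics
{'clock': 0.0, 'joint_pos': array([ 1.19740844,  0.33284952, -0.06471247,  1.4609212 ,  0.02158462,
        1.34990887, -0.08850089]), 'joint_velocities': array([-0.00181616,  0.00068576, -0.0004249 ,  0.00173617,  0.00069542,
        0.00060136,  0.00114592]), 'tau': array([-1.11773606e-03, -6.25446510e+01,  4.81463608e-02, -3.91613138e+01,
        1.60854904e-02,  9.96934745e-03, -2.28394617e-05]), 'position': array([ 0.21466646, -0.58662112,  0.2555395 ]), 'ee_rot': array([ 9.84655185e-01,  1.74509834e-01, -1.43978153e-04, -6.81000793e-04]), 'ft_force': array([-0.25205658,  0.24255109, -0.69212867]), 'torque': array([-0.05762821,  0.0147798 ,  0.04122114]), 'grasp_force': 0.0, 'grip_width': 1.00204752579998}
0.025
scene [[477.90705346   0.         276.57815544]
 [  0.         477.90705346 206.93341451]
 [  0.           0.           1.        ]] [[ 0.63718353  0.77068163  0.00685419]
 [ 0.62390479 -0.51056946 -0.59166007]
 [-0.45248201  0.38127241 -0.80615841]] [-0.30169058 -0.28394208  1.57955446]
side [[421.85845727   0.         277.28274058]
 [  0.         421.85845727 210.66109238]
 [  0.           0.           1.        ]] [[-0.66598843 -0.74562414  0.02245113]
 [-0.51533277  0.43811561 -0.73653707]
 [ 0.53934362 -0.50209497 -0.67602448]] [0.32567109 0.36219072 0.98694768]
```

View pics/scene0.png

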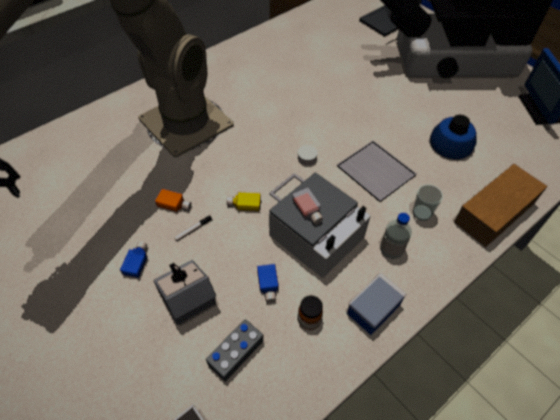

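View pics/side0.png

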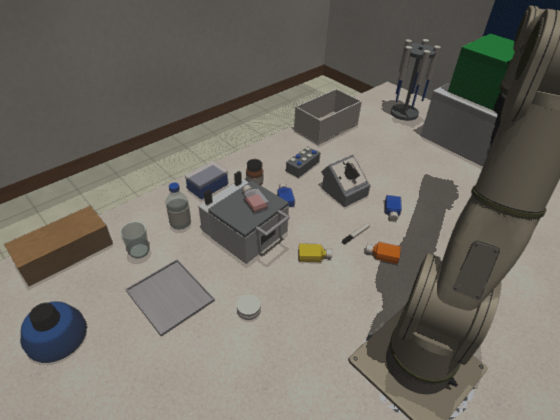

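The scene view shows the chest at about (320,225) with the reddish flask on its lid at (306,205). The tray is at (377,170) and the isolator at (185,290); the orange, yellow and blue look-alikes lie around them. The side view agrees: chest (245,220), tray (170,295), isolator (347,178). I'll enlarge these for corner picking.

Run:
```python
import cv2,numpy as np
s=cv2.imread("pics/scene0.png"); d=cv2.imread("pics/side0.png")
r=lambda im,x,y,w,h,k:cv2.convertScaleAbs(cv2.resize(im[y:y+h,x:x+w],None,fx=k,fy=k,interpolation=cv2.INTER_CUBIC),alpha=1.3)
a=r(s,260,140,160,140,4); b=r(s,140,250,80,75,4)
out=np.zeros((560,800,3),np.uint8)
a=r(s,260,140,160,140,5)[:600]; cv2.imwrite("pics/cropA.png",a[:600])
b=r(s,145,250,80,75,5); c=r(d,315,145,60,65,6)
o=np.zeros((400,770,3),np.uint8);o[:375,:400]=b;o[:390,405:765]=c
cv2.imwrite("pics/cropB.png",o)
```

```text
(no output)
```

View pics/cropA.png

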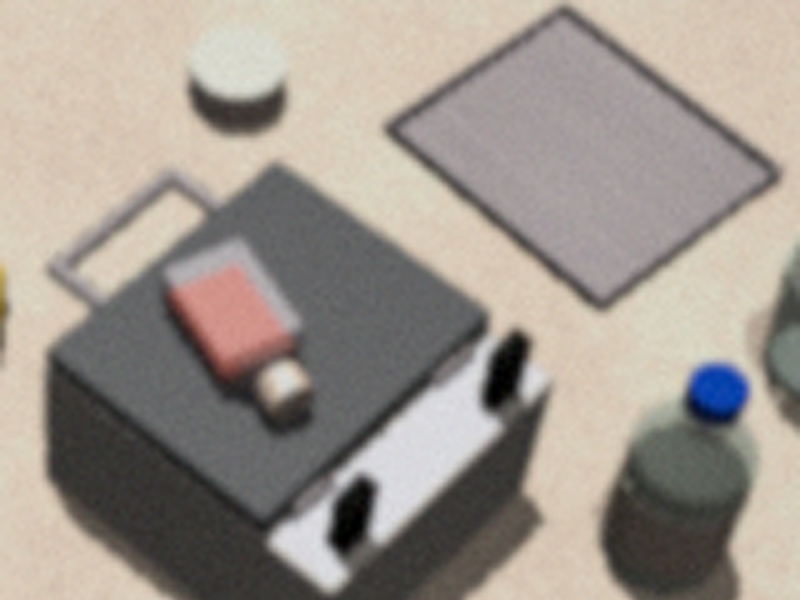

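View pics/cropB.png

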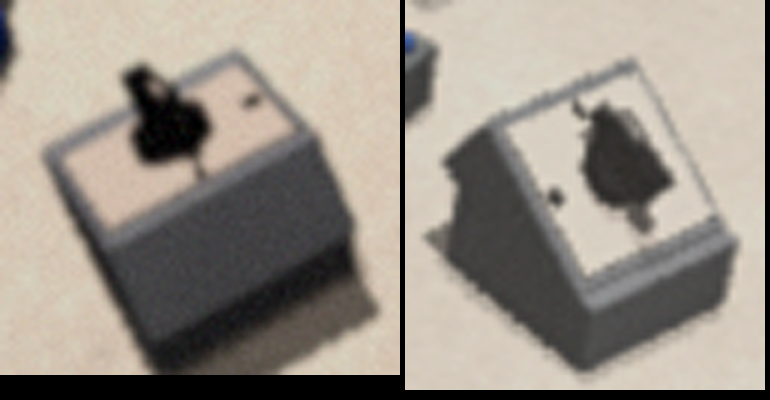

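Crop A gives the corners of the lid, tray, handle bar and flask (the cap points away from the lid handle). Crop B shows the isolator panel corners, with the ON line on the upper edge, the OFF dot on the left and the bar roughly along the slope. Next I compute poses.

```bash
cat > h.py <<'E'
import numpy as np,cv2
from scipy.spatial.transform import Rotation as Rot
def load(n): return dict(np.load(f"pics/{n}.npz"))
def onplane(c,uv,z):
    uv=np.atleast_2d(uv).astype(float); K,R,t=c["K"],c["R"],c["t"]
    d=np.c_[(uv-K[:2,2])/[K[0,0],K[1,1]],np.ones(len(uv))]@R; o=-R.T@t
    return o+d*((z-o[2])/d[:,2])[:,None]
def cloud(c):
    v,u=np.mgrid[:420,:560]; D=c["depth"]; K=c["K"]
    P=np.stack([(u-K[0,2])/K[0,0]*D,(v-K[1,2])/K[1,1]*D,D],-1)
    return (P-c["t"])@c["R"], D>0
E
python3 - <<'E'
from h import *
np.set_printoptions(precision=4,suppress=True)
c=load("scene0"); A=lambda L:np.array(L)/5+[260,140]
def show(n,L,z):
    P=onplane(c,A(L),z); e=np.diff(np.r_[P,P[:1]],axis=0)[:,:2]
    print(n,P[:,:2].tolist(),"mean",P.mean(0),"len",np.linalg.norm(e,axis=1),"ang",np.degrees(np.arctan2(e[:,1],e[:,0])))
show("lid",[(50,352),(280,165),(487,320),(265,522)],.12)
show("tray",[(387,128),(563,8),(780,175),(603,308)],.01)
show("flask",[(165,268),(240,238),(300,328),(225,380)],.15)
show("bar",[(52,268),(170,173)],.113)
show("cap",[(287,388)],.145)
Bq=lambda L:np.array(L)/5+[145,250]
P,ok=cloud(c)
for p in Bq([(45,150),(237,50),(310,132),(110,245),(85,165),(260,110),(120,215),(230,70)]): print(p,P[int(round(p[1])),int(round(p[0]))])
# isolator cloud, both cams
for n in("scene0","side0"):
    c=load(n);P,ok=cloud(c); m=ok&(abs(P[...,0]-.56)<.35)
    Q=P[m]
    sel=(Q[:,2]>.02)&(Q[:,2]<.2)
    q=Q[sel]
    # cluster via grid
    im=np.zeros((300,500),np.uint8); ij=((q[:,:2]-[.1,-.6])/[.004,.004]).astype(int)
    k=(ij[:,0]>=0)&(ij[:,0]<300)&(ij[:,1]>=0)&(ij[:,1]<500); im[ij[k,0],ij[k,1]]=255
    im=cv2.dilate(im,np.ones((3,3)))
    N,l,st,ce=cv2.connectedComponentsWithStats(im)
    for i in range(1,N):
        if st[i,4]>60:
            z=q[k][l[ij[k,0],ij[k,1]]==i]; print(n,z.min(0),z.max(0),len(z))
E
```

```text
lid [[0.5276997699021748, -0.0676570735688588], [0.5096513284124156, 0.1074351292841782], [0.6546189547729878, 0.11955647297812633], [0.6726703541060313, -0.0511523114497901]] mean [0.5912 0.027  0.12  ] len [0.176  0.1455 0.1717 0.1459] ang [  95.8852    4.7796  -83.9638 -173.5049]
tray [[0.4651049360089369, 0.2471489104884983], [0.462915461487147, 0.40387746132228985], [0.6416365713584586, 0.4041861638868667], [0.6430255965839764, 0.24810423538122905]] mean [0.5532 0.3258 0.01  ] len [0.1567 0.1787 0.1561 0.1779] ang [  90.8004    0.099   -89.4901 -179.6924]
flask [[0.540756469940919, -0.0028841409571467302], [0.5503442845020896, 0.039595063758918636], [0.6120694842280162, 0.024492392820002484], [0.6121067895290273, -0.025516647939178405]] mean [0.5788 0.0089 0.15  ] len [0.0435 0.0635 0.05   0.0749] ang [ 77.2811 -13.7488 -89.9573 162.4008]
bar [[0.48204817830175095, -0.029214993341410422], [0.47193998977943263, 0.061682162386120454]] mean [0.477  0.0162 0.113 ] len [0.0915 0.0915] ang [ 96.3455 -83.6545]
cap [[0.6325754740831311, -0.002549046112580333]] mean [ 0.6326 -0.0025  0.1
[... 1559 characters left out ...]
.0957  0.0203] [ 0.4418 -0.0094  0.036 ] 413
side0 [ 0.4641 -0.4033  0.02  ] [ 0.6078 -0.2825  0.13  ] 1508
side0 [ 0.4644 -0.0701  0.0201] [0.7092 0.1315 0.1554] 4805
side0 [0.549  0.5291 0.0201] [0.6723 0.6675 0.1101] 2909
side0 [ 0.5894 -0.2013  0.0202] [ 0.684  -0.1371  0.0381] 227
side0 [ 0.6857 -0.4052  0.0201] [ 0.7675 -0.2659  0.0572] 538
side0 [0.7034 0.2804 0.0202] [0.7738 0.3499 0.0955] 735
side0 [0.7278 0.1277 0.0201] [0.7846 0.1934 0.1543] 775
side0 [ 0.7402 -0.1728  0.02  ] [ 0.8009 -0.1163  0.0869] 362
side0 [ 0.784  -0.6036  0.0201] [ 0.9098 -0.4728  0.1165] 917
side0 [ 0.8086 -0.0701  0.0204] [0.9008 0.0578 0.0709] 941
side0 [0.8087 0.3576 0.02  ] [0.91   0.5981 0.087 ] 3805
```

Run:
```python
from h import *
np.set_printoptions(precision=4,suppress=True)
for n in("scene0","side0"):
    c=load(n);P,ok=cloud(c); X=P[ok]
    f=X[(abs(X[:,0]-.59)<.08)&(abs(X[:,1]-.01)<.07)&(X[:,2]>.13)&(X[:,2]<.17)]
    r=cv2.minAreaRect(f[:,:2].astype(np.float32)*1000); top=f[f[:,2]>.144]
    print(n,"flask all",r,"top",cv2.minAreaRect(top[:,:2].astype(np.float32)*1000), np.median(top[:,2]))
    g=X[(X[:,0]>.46)&(X[:,0]<.62)&(X[:,1]>-.41)&(X[:,1]<-.28)&(X[:,2]>.045)]
    # ransac panel plane
    rng=np.random.default_rng(0);best=(0,)
    for _ in range(500):
        a=g[rng.choice(len(g),3,False)]; nn=np.cross(a[1]-a[0],a[2]-a[0]); nn/=np.linalg.norm(nn)+1e-12; nn*=np.sign(nn[2])
        if not(.75<nn[2]<.88 and nn[0]<0):continue
        s=(abs((g-a[0])@nn)<.003).sum()
        if s>best[0]:best=(s,nn,a[0])
    _,nn,a0=best; i=g[abs((g-a0)@nn)<.003]; m=i.mean(0); nn=np.linalg.svd(i-m)[2][2]; nn*=np.sign(nn[2])
    print(" plane",len(i),"tilt",np.degrees(np.arccos(nn[2])),"yaw",np.degrees(np.arctan2(-nn[1],-nn[0])))
    ux=np.array([0,1,0.]);ey=np.cross(nn,[-nn[0],-nn[1],0]);ey/=np.linalg.norm(ey);ex=np.cross(ey,nn)
    uv=np.c_[(i-m)@ex,(i-m)@ey]; rr=cv2.minAreaRect((uv*1000).astype(np.float32)); cen=m+ex*rr[0][0]/1e3+ey*rr[0][1]/1e3
    print(" rect",rr,"centre",cen,"ex",ex,"ey",ey)
    h=X[np.linalg.norm(X-(cen+.027*nn),axis=1)<.045]; d=(h-m)@nn; h=h[(d>.02)&(d<.045)]; d=(h-m)@nn
    hv=np.c_[(h-cen)@ex,(h-cen)@ey]*1000
    for lo in(.02,.034): print(" bar",lo,cv2.minAreaRect(hv[d>lo].astype(np.float32)),(d>lo).sum(),d.max(), "pca",np.linalg.svd(hv[d>lo]-hv[d>lo].mean(0))[2][0])
```

```text
scene0 flask all ((589.0673217773438, 7.546848297119141), (48.8659553527832, 98.40948486328125), 78.07189178466797) top ((589.0673217773438, 7.546848297119141), (48.8659553527832, 98.40948486328125), 78.07189178466797) 0.14981953798812106
 plane 827 tilt 35.15450518580766 yaw -6.602701268785327
 rect ((-7.211711883544922, 1.5188941955566406), (108.86605072021484, 125.07797241210938), 89.63388061523438) centre [ 0.5219 -0.3442  0.0819] ex [ 0.8122 -0.094   0.5758] ey [0.115  0.9934 0.    ]
 bar 0.02 ((10.543487548828125, 0.5469093322753906), (60.08546829223633, 14.316666603088379), 6.1915483474731445) 112 0.03840592287342962 pca [0.9901 0.1406]
 bar 0.034 ((7.391208648681641, -0.19613170623779297), (49.51619338989258, 12.566372871398926), 6.37105131149292) 50 0.03840592287342962 pca [0.9946 0.1035]
side0 flask all ((586.1564331054688, 8.16598892211914), (48.87862014770508, 97.28250122070312), 77.52467346191406) top ((586.1993408203125, 8.173404693603516), (48.857147216796875, 97.23265075683594), 77.822509765625) 0.15088899435926648
 plane 598 tilt 35.582098056538875 yaw -6.316912138998632
 rect ((2.158782958984375, -5.005973815917969), (122.50423431396484, 110.3948745727539), 0.19200599193572998) centre [ 0.5197 -0.3437  0.0812] ex [ 0.8083 -0.0895  0.5819] ey [0.11   0.9939 0.    ]
 bar 0.02 ((11.334711074829102, 2.9245529174804688), (19.566402435302734, 57.57091522216797), 87.07534790039062) 105 0.040638772121126515 pca [-0.9968 -0.0797]
 bar 0.034 ((6.6024932861328125, 3.047165870666504), (47.26089096069336, 17.258466720581055), 2.5847156047821045) 50 0.040638772121126515 pca [-0.9951 -0.0986]
```

```bash
cat >> h.py <<'E'
def down(yaw,tilt=0):  # tool down, tool x at yaw deg; tilt deg about tool -x (tips forward along tool y)
    a=np.radians(yaw); R=np.array([[np.cos(a),np.sin(a),0],[np.sin(a),-np.cos(a),0],[0,0,-1]])
    return R@Rot.from_rotvec([-np.radians(tilt),0,0]).as_matrix()
def plan(wps,start=None):
    """wps: list of (pos, R, nchunks). Prints per-call increments, each in the tool frame at its start."""
    from workcell import get_obs
    o=get_obs(); p=np.array(o["position"]); R=Rot.from_quat(o["ee_rot"]).as_matrix()
    if start: p,R=np.array(start[0]),start[1]
    print("now",o["clock"].round(2),p.round(4),"j",o["joint_pos"].round(2),"F",o["ft_force"].round(1),"w",round(o["grip_width"],3),round(o["grasp_force"],1))
    for P,T,n in wps:
        P=np.array(P); p0,R0=p,R; w=Rot.from_matrix(R0.T@T).as_rotvec()
        for k in range(1,n+1):
            pk=p0+(P-p0)*k/n; Rk=R0@Rot.from_rotvec(w*k/n).as_matrix()
            d=np.round(R.T@(pk-p),4); r=np.round(Rot.from_matrix(R.T@Rk).as_rotvec(),3)
            print([*map(float,d),*map(float,r)])
            p=p+R@d; R=R@Rot.from_rotvec(r).as_matrix()
E
python3 - <<'E'
from h import *
plan([((.579,.010,.25),down(168),5),((.579,.010,.149),down(168),1)])
E
```

```text
Traceback (most recent call last):
  File "h.py", line 20, in plan
    print("now",o["clock"].round(2),p.round(4),"j",o["joint_pos"].round(2),"F",o["ft_force"].round(1),"w",round(o["grip_width"],3),round(o["grasp_force"],1))
                ^^^^^^^^^^^^^^^^
AttributeError: 'float' object has no attribute 'round'
```

```bash
sed -i 's/o\["clock"\].round(2)/round(o["clock"],2)/' h.py
python3 - <<'E'
from h import *
plan([((.579,.010,.25),down(168),5),((.579,.010,.149),down(168),1)])
E
```

```text
now 0.1 [ 0.2147 -0.5866  0.2556] j [ 1.2   0.33 -0.06  1.46  0.02  1.35 -0.09] F [ 0.4  0.8 -0.2] w 0.995 0.0
[0.1094, -0.087, 0.0012, -0.0, -0.0, -0.516]
[0.1382, -0.0217, 0.0012, -0.0, -0.001, -0.517]
[0.1308, 0.0494, 0.0011, -0.0, -0.0, -0.516]
[0.0893, 0.1075, 0.0011, -0.0, -0.001, -0.516]
[0.0247, 0.1376, 0.001, -0.001, -0.0, -0.516]
[0.0, 0.0, 0.101, 0.0, -0.0, -0.0]
```

>>> jog_arm --pt "0.022 -0.017 0 0 0 -0.103 1" --pt "0.044 -0.035 0 0 0 -0.206 1" --pt "0.066 -0.052 0 0 0 -0.31 1" --pt "0.088 -0.07 0 0 0 -0.413 1" --pt "0.109 -0.087 0.001 0 0 -0.516 1"

```text
clock: 0.52
position: [0.2879, -0.4663, 0.2551]
ee_rot: [0.906, 0.422, -0.0, -0.0]
ft_force: [0.1, 0.6, 0.5]
grip_width: 1.0
grasp_force: 0.0
```

>>> jog_arm --pt "0.028 -0.004 0 0 0 -0.103 1" --pt "0.055 -0.009 0 0 0 -0.206 1" --pt "0.083 -0.013 0 0 0 -0.31 1" --pt "0.11 -0.017 0 0 0 -0.413 1" --pt "0.138 -0.022 0.001 0 0 -0.517 1"

```text
clock: 0.93
position: [0.3602, -0.3472, 0.2542]
ee_rot: [0.768, 0.64, -0.0, -0.0]
ft_force: [0.5, -0.3, -1.0]
grip_width: 1.0
grasp_force: 0.0
```

>>> jog_arm --pt "0.026 0.01 0 0 0 -0.103 1" --pt "0.052 0.02 0 0 0 -0.206 1" --pt "0.078 0.03 0 0 0 -0.31 1" --pt "0.105 0.04 0 0 0 -0.413 1" --pt "0.131 0.049 0.001 0 0 -0.516 1"

```text
clock: 1.35
position: [0.4328, -0.2273, 0.2533]
ee_rot: [0.58, 0.815, -0.0, 0.0]
ft_force: [1.5, 0.1, -0.7]
grip_width: 1.004
grasp_force: 0.0
```

>>> jog_arm --pt "0.018 0.021 0 0 0 -0.103 1" --pt "0.036 0.043 0 0 0 -0.206 1" --pt "0.054 0.064 0 0 0 -0.31 1" --pt "0.071 0.086 0 0 0 -0.413 1" --pt "0.089 0.107 0.001 0 0 -0.516 1"

```text
clock: 1.77
position: [0.5053, -0.1088, 0.2523]
ee_rot: [0.353, 0.936, -0.0, 0.0]
ft_force: [0.5, -0.1, -0.4]
grip_width: 0.998
grasp_force: 0.0
```

>>> jog_arm --pt "0.006 0.034 0 0 0 -0.129 1" --pt "0.012 0.069 0 0 0 -0.258 1" --pt "0.018 0.103 0 0 0 -0.387 1" --pt "0.025 0.138 0.001 0 0 -0.516 1" --pt "0.025 0.138 0.001 0 0 -0.516 1"

```text
clock: 2.18
position: [0.5789, 0.0173, 0.2508]
ee_rot: [0.097, 0.995, 0.002, -0.0]
ft_force: [-1.2, 1.6, -0.7]
grip_width: 1.001
grasp_force: 0.0
```

>>> jog_arm --pt "0 0 0 0 0 0 1" --pt "0 0 0 0 0 0 1"

```text
clock: 2.35
position: [0.5775, 0.0095, 0.2508]
ee_rot: [0.105, 0.994, -0.0, -0.001]
ft_force: [0.1, -0.3, 0.4]
grip_width: 0.997
grasp_force: 0.0
```

Run:
```python
from h import *
from workcell import optics,get_obs
c=optics.camera("wrist"); cv2.imwrite("pics/w1.png",c["color"][...,::-1]); np.savez("pics/w1.npz",**c)
P,ok=cloud(c);X=P[ok]; print(X.min(0),X.max(0))
f=X[(abs(X[:,0]-.59)<.08)&(abs(X[:,1]-.01)<.07)&(X[:,2]>.135)&(X[:,2]<.17)]
print(cv2.minAreaRect(f[:,:2].astype(np.float32)*1000),len(f),np.median(f[:,2]))
plan([((.579,.010,.149),down(168),1)]); print(get_obs()["ee_rot"])
```

```text
[ 0.3684894  -0.3559141  -0.00377287] [0.94818737 0.29674613 0.32113758]
((586.6689453125, 9.149051666259766), (48.1002082824707, 96.09938049316406), 77.81615447998047) 8925 0.1495579747569118
now 2.4 [0.5774 0.0087 0.251 ] j [ 0.53  0.32 -0.76  1.57  0.23  1.35  1.1 ] F [ 0.4 -0.5 -0.1] w 1.002 0.0
[-0.0013, 0.0017, 0.102, -0.001, -0.001, -0.003]
[ 1.05991285e-01  9.94366938e-01 -3.66025359e-04 -3.26151968e-04]
```

View pics/w1.png

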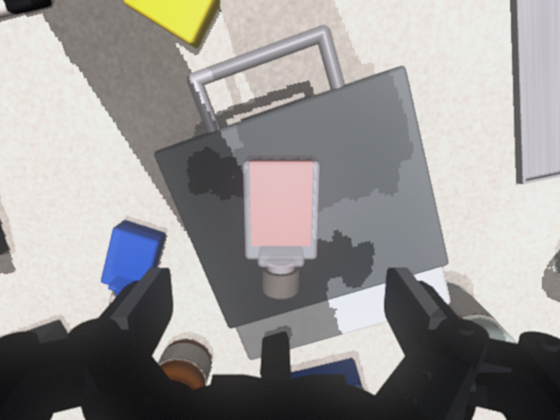

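The wrist view has the flask centred at (282,210) between the open fingers and aligned with them. Descending and gripping.

>>> jog_arm --pt "0 0.002 0.025 0 0 0 1" --pt "0 0.002 0.05 0 0 0 1" --pt "0 0.002 0.075 0 0 0 1" --pt "0 0.002 0.093 0 0 0 1" --pt "0 0.002 0.102 0 0 0 1"

```text
clock: 2.82
position: [0.5767, 0.0098, 0.1469]
ee_rot: [0.106, 0.994, -0.001, -0.001]
ft_force: [0.0, -0.0, 1.0]
grip_width: 1.001
grasp_force: 0.0
```

>>> jog_arm --pt "0 0 0 0 0 0 0.3" --pt "0 0 0 0 0 0 0.1" --pt "0 0 0 0 0 0 0" --pt "0 0 0 0 0 0 -0.1" --pt "0 0 0 0 0 0 -0.3" --grip_force 30

```text
clock: 3.23
position: [0.579, 0.0117, 0.151]
ee_rot: [0.105, 0.994, -0.0, 0.001]
ft_force: [-1.0, -0.4, 7.5]
grip_width: 0.556
grasp_force: 31.8
```

>>> jog_arm --pt "0 0 0 0 0 0 -0.4" --pt "0 0 0 0 0 0 -0.4" --pt "0 0 0 0 0 0 -0.4" --pt "0 0 0 0 0 0 -0.4" --pt "0 0 0 0 0 0 -0.4"

```text
clock: 3.65
position: [0.579, 0.0117, 0.151]
ee_rot: [0.105, 0.994, -0.0, 0.001]
ft_force: [-1.4, -0.8, 7.3]
grip_width: 0.554
grasp_force: 31.8
```

>>> jog_arm --pt "0 0 -0.004 0 0 0 -0.4" --pt "0 0 -0.012 0 0 0 -0.4" --pt "0 0 -0.024 0 0 0 -0.4" --pt "0 0 -0.04 0 0 0 -0.4" --pt "0 0 -0.055 0 0 0 -0.4"

```text
clock: 4.07
position: [0.5782, 0.012, 0.2061]
ee_rot: [0.105, 0.995, 0.0, 0.0]
ft_force: [0.3, 0.0, -0.9]
grip_width: 0.556
grasp_force: 30.9
```

>>> jog_arm --pt "0.002 0.007 -0.012 0 0 0 -0.4" --pt "0.006 0.02 -0.02 0 0 0 -0.4" --pt "0.012 0.04 -0.026 0 0 0 -0.4" --pt "0.019 0.062 -0.03 0 0 0 -0.4" --pt "0.026 0.086 -0.03 0 0 0 -0.4"

```text
clock: 4.48
position: [0.5705, 0.1034, 0.2357]
ee_rot: [0.105, 0.994, 0.0, 0.001]
ft_force: [0.3, 0.0, 0.1]
grip_width: 0.556
grasp_force: 31.0
```

>>> jog_arm --pt "0.007 0.024 0 0 0 0 -0.4" --pt "0.014 0.048 0 0 0 0 -0.4" --pt "0.022 0.072 0 0 0 0 -0.4" --pt "0.029 0.096 0 0 0 0 -0.4" --pt "0.036 0.12 0 0 0 0 -0.4"

```text
clock: 4.9
position: [0.5593, 0.229, 0.2347]
ee_rot: [0.104, 0.995, 0.0, -0.0]
ft_force: [1.0, 0.5, -1.0]
grip_width: 0.561
grasp_force: 31.0
```

>>> jog_arm --pt "0.007 0.024 0 0 0 0 -0.4" --pt "0.014 0.047 0 0 0 0 -0.4" --pt "0.02 0.067 0 0 0 0 -0.4" --pt "0.025 0.083 0 0 0 0 -0.4" --pt "0.028 0.095 0 0 0 0 -0.4"

```text
clock: 5.32
position: [0.551, 0.3284, 0.2346]
ee_rot: [0.103, 0.995, 0.0, -0.0]
ft_force: [0.2, -0.1, -0.4]
grip_width: 0.554
grasp_force: 31.0
```

>>> jog_arm --pt "0 0 0 0 0 0 -0.4" --pt "0 0 0 0 0 0 -0.4" --pt "0 0 0 0 0 0 -0.4"

```text
clock: 5.57
position: [0.5531, 0.3241, 0.2343]
ee_rot: [0.105, 0.994, -0.0, 0.0]
ft_force: [0.8, -0.3, -0.4]
grip_width: 0.556
grasp_force: 31.0
```

Run:
```python
from h import *
from workcell import optics,get_obs
plan([((.553,.325,.06),down(168),2)]); 
c=optics.camera("side"); np.savez("pics/s2.npz",**c); cv2.imwrite("pics/s2.png",cv2.resize(c["color"][100:330,60:330,::-1],None,fx=2.5,fy=2.5))
P,ok=cloud(c);X=P[ok];
```

```text
now 5.57 [0.5531 0.3241 0.2343] j [-0.01  0.5  -0.82  1.41  0.37  1.39  0.52] F [ 0.8 -0.3 -0.4] w 0.556 31.0
[0.0002, 0.0005, 0.0871, -0.0, 0.0, -0.001]
[0.0001, 0.0005, 0.0872, -0.001, 0.0, -0.0]
```

View pics/s2.png

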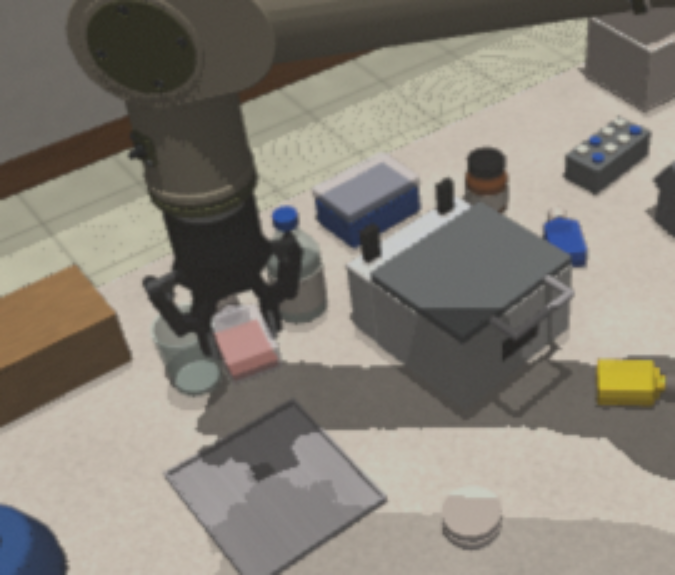

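The flask hangs level between the fingers at (245,345), above the tray. Lowering.

>>> jog_arm --pt "0 0 0.01 0 0 0 -0.4" --pt "0 0 0.028 0 0 0 -0.4" --pt "0 0 0.05 0 0 0 -0.4" --pt "0 0 0.073 0 0 0 -0.4" --pt "0 0 0.095 0 0 0 -0.4"

```text
clock: 6.03
position: [0.553, 0.3237, 0.1376]
ee_rot: [0.105, 0.994, -0.0, 0.0]
ft_force: [-0.2, -1.1, -1.5]
grip_width: 0.554
grasp_force: 31.0
```

>>> jog_arm --pt "0 0 0.022 0 0 0 -0.4" --pt "0 0 0.043 0 0 0 -0.4" --pt "0 0 0.063 0 0 0 -0.4" --pt "0 0 0.077 0 0 0 -0.4" --pt "0 0 0.087 0 0 0 -0.4"

```text
clock: 6.45
position: [0.5525, 0.3237, 0.0502]
ee_rot: [0.105, 0.994, -0.001, -0.001]
ft_force: [0.3, 0.3, -1.0]
grip_width: 0.552
grasp_force: 31.0
```

>>> jog_arm --pt "0 0 0.003 0 0 0 -0.4" --pt "0 0 0.006 0 0 0 -0.4" --pt "0 0 0.008 0 0 0 -0.4" --pt "0 0 0.01 0 0 0 -0.4" --pt "0 0 0.012 0 0 0 -0.4"

```text
clock: 6.87
position: [0.5532, 0.3252, 0.041]
ee_rot: [0.105, 0.994, 0.0, 0.001]
ft_force: [0.0, -0.1, -0.4]
grip_width: 0.554
grasp_force: 31.0
```

>>> jog_arm --pt "0 0 0.001 0 0 0 -0.4" --pt "0 0 0.002 0 0 0 -0.4" --pt "0 0 0.003 0 0 0 -0.4" --pt "0 0 0.004 0 0 0 -0.4" --pt "0 0 0.004 0 0 0 -0.4"

```text
clock: 7.28
position: [0.5527, 0.3249, 0.0361]
ee_rot: [0.105, 0.995, -0.0, -0.0]
ft_force: [-1.0, 0.1, 0.0]
grip_width: 0.555
grasp_force: 31.0
```

>>> jog_arm --pt "0 0 0.0005 0 0 0 -0.4" --pt "0 0 0.001 0 0 0 -0.4" --pt "0 0 0.0015 0 0 0 -0.4" --pt "0 0 0.002 0 0 0 -0.4" --pt "0 0 0.002 0 0 0 -0.4"

```text
clock: 7.7
position: [0.5528, 0.3249, 0.0342]
ee_rot: [0.105, 0.994, -0.0, -0.0]
ft_force: [-0.1, -0.0, -0.1]
grip_width: 0.553
grasp_force: 31.0
```

>>> jog_arm --pt "0 0 0.0003 0 0 0 -0.4" --pt "0 0 0.0006 0 0 0 -0.4" --pt "0 0 0.001 0 0 0 -0.4" --pt "0 0 0.001 0 0 0 -0.4" --pt "0 0 0.001 0 0 0 -0.4"

```text
clock: 8.12
position: [0.5528, 0.325, 0.034]
ee_rot: [0.105, 0.995, -0.0, 0.0]
ft_force: [-2.9, -2.8, 7.4]
grip_width: 0.555
grasp_force: 31.9
```

>>> jog_arm --pt "0 0 0.0003 0 0 0 -0.4" --pt "0 0 0.0006 0 0 0 -0.4" --pt "0 0 0.001 0 0 0 -0.4" --pt "0 0 0.001 0 0 0 -0.4" --pt "0 0 0.001 0 0 0 -0.4"

```text
clock: 8.53
position: [0.5528, 0.325, 0.034]
ee_rot: [0.105, 0.995, -0.0, 0.0]
ft_force: [-8.2, -5.8, 17.4]
grip_width: 0.554
grasp_force: 33.1
```

>>> jog_arm --pt "0 0 -0.0015 0 0 0 -0.4" --pt "0 0 -0.0015 0 0 0 0.15" --pt "0 0 -0.0015 0 0 0 0.25" --pt "0 0 -0.0015 0 0 0 0.4" --pt "0 0 -0.0015 0 0 0 0.6"

```text
clock: 8.95
position: [0.5527, 0.3249, 0.0335]
ee_rot: [0.105, 0.995, -0.0, -0.0]
ft_force: [-0.5, 1.1, -1.0]
grip_width: 0.797
grasp_force: 0.0
```

>>> jog_arm --pt "0 0 0 0 0 0 0.8" --pt "0 0 0 0 0 0 0.8" --pt "0 0 -0.006 0 0 0 0.8" --pt "0 0 -0.025 0 0 0 0.8" --pt "0 0 -0.06 0 0 0 0.8"

```text
clock: 9.37
position: [0.5511, 0.3236, 0.0913]
ee_rot: [0.105, 0.995, -0.002, -0.002]
ft_force: [1.0, 0.1, 0.5]
grip_width: 0.899
grasp_force: 0.0
```

>>> jog_arm --pt "0 0 -0.04 0 0 0 0.8" --pt "0 0 -0.08 0 0 0 0.8" --pt "0 0 -0.12 0 0 0 0.6" --pt "0 0 -0.16 0 0 0 0.4" --pt "0 0 -0.18 0 0 0 0"

```text
clock: 9.78
position: [0.5532, 0.326, 0.2799]
ee_rot: [0.105, 0.995, 0.002, 0.002]
ft_force: [-0.3, 0.5, 0.5]
grip_width: 0.575
grasp_force: 0.0
```

Run:
```python
from h import *
from workcell import optics,get_obs
c=optics.camera("wrist"); np.savez("pics/w3.npz",**c)
P,ok=cloud(c);X=P[ok]
f=X[(abs(X[:,0]-.56)<.08)&(abs(X[:,1]-.325)<.07)&(X[:,2]>.018)&(X[:,2]<.06)]
print(cv2.minAreaRect(f[:,:2].astype(np.float32)*1000),np.percentile(f[:,2],[5,50,95]))
# isolator
n=np.array([-np.sin(np.radians(35))*np.cos(np.radians(-6.45)),-np.sin(np.radians(35))*np.sin(np.radians(-6.45)),np.cos(np.radians(35))])
ey=np.array([np.sin(np.radians(6.45)),np.cos(np.radians(6.45)),0]);ex=np.cross(ey,n)
print(ex,ey,n)
b=np.radians(5); x=ex*np.cos(b)+ey*np.sin(b); z=-n; R=np.c_[x,np.cross(z,x),z]
np.save("pics/Riso.npy",R)
g=np.array([.5265,-.343,.0845])+n*.030
tcp=g+n*.006
print("grip",g,"tcp",tcp)
plan([((.45,0,.27),down(90),4),(tcp+n*.12,R,5)])
```

```text
((560.5135498046875, 323.0675964355469), (48.006134033203125, 95.93793487548828), 77.78945922851562) [0.02718223 0.03247288 0.03392213]
[ 0.81396703 -0.09202036  0.57357644] [0.11233612 0.99367027 0.        ] [-0.56994585  0.06443335  0.81915204]
grip [ 0.50940162 -0.341067    0.10907456] tcp [ 0.50598195 -0.3406804   0.11398947]
now 9.83 [0.5538 0.3266 0.2823] j [-0.02  0.48 -0.84  1.34  0.35  1.46  0.53] F [-0.1  0.7  2.5] w 0.507 0.0
[0.0084, -0.0853, 0.0025, 0.002, 0.0, 0.34]
[-0.0205, -0.0832, 0.0026, 0.003, 0.001, 0.341]
[-0.0471, -0.0716, 0.0028, 0.002, -0.0, 0.34]
[-0.0683, -0.0517, 0.003, 0.003, 0.0, 0.34]
[-0.0666, -0.0025, 0.0116, -0.105, 0.086, 0.308]
[-0.0651, 0.0171, 0.0066, -0.105, 0.086, 0.309]
[-0.0574, 0.0355, 0.004, -0.105, 0.086, 0.308]
[-0.0443, 0.051, 0.0043, -0.105, 0.086, 0.308]
[-0.0273, 0.0614, 0.0071, -0.106, 0.086, 0.309]
```

>>> jog_arm --pt "0.002 -0.02 0 0 0 0.08 0.4" --pt "0.004 -0.042 0.001 0 0 0.17 0.4" --pt "0.006 -0.064 0.002 0 0 0.255 0.4" --pt "0.008 -0.085 0.0025 0 0 0.34 0.4"

```text
clock: 10.17
position: [0.5267, 0.2425, 0.2711]
ee_rot: [0.273, 0.962, -0.0, -0.0]
ft_force: [0.4, -0.4, 0.5]
grip_width: 0.702
grasp_force: 0.0
```

>>> jog_arm --pt "-0.005 -0.021 0 0 0 0.085 0.2" --pt "-0.01 -0.042 0.001 0 0 0.17 0.2" --pt "-0.015 -0.062 0.002 0 0 0.255 0.2" --pt "-0.0205 -0.083 0.0025 0 0 0.34 0.2"

```text
clock: 10.5
position: [0.5007, 0.1613, 0.2688]
ee_rot: [0.432, 0.902, -0.0, 0.0]
ft_force: [-0.5, 0.6, 0.3]
grip_width: 0.596
grasp_force: 0.0
```

>>> jog_arm --pt "-0.012 -0.018 0 0 0 0.085 0" --pt "-0.024 -0.036 0.001 0 0 0.17 0" --pt "-0.035 -0.054 0.002 0 0 0.255 0" --pt "-0.047 -0.0715 0.0025 0 0 0.34 0"

```text
clock: 10.83
position: [0.4747, 0.0797, 0.2663]
ee_rot: [0.578, 0.816, -0.0, 0.0]
ft_force: [1.0, 0.6, -0.1]
grip_width: 0.496
grasp_force: 0.0
```

>>> jog_arm --pt "-0.017 -0.013 0 0 0 0.085 0" --pt "-0.034 -0.026 0.001 0 0 0.17 0" --pt "-0.051 -0.039 0.002 0 0 0.255 0" --pt "-0.068 -0.0515 0.003 0 0 0.34 0"

```text
clock: 11.17
position: [0.449, -0.0016, 0.2634]
ee_rot: [0.708, 0.706, 0.0, 0.0]
ft_force: [0.5, 0.2, 0.4]
grip_width: 0.499
grasp_force: 0.0
```

>>> jog_arm --pt "-0.016 -0.001 0.003 -0.026 0.021 0.077 0" --pt "-0.033 -0.001 0.006 -0.052 0.043 0.154 0" --pt "-0.05 -0.002 0.009 -0.079 0.064 0.231 0" --pt "-0.0665 -0.0025 0.0115 -0.105 0.086 0.308 0"

```text
clock: 11.5
position: [0.4469, -0.0681, 0.2518]
ee_rot: [0.806, 0.588, 0.068, 0.007]
ft_force: [0.1, -1.0, 0.6]
grip_width: 0.503
grasp_force: 0.0
```

>>> jog_arm --pt "-0.016 0.004 0.002 -0.026 0.021 0.077 0" --pt "-0.033 0.008 0.003 -0.052 0.043 0.154 0" --pt "-0.05 0.013 0.005 -0.079 0.064 0.231 0" --pt "-0.065 0.017 0.0065 -0.105 0.086 0.309 0"

```text
clock: 11.83
position: [0.4445, -0.1348, 0.2404]
ee_rot: [0.882, 0.452, 0.133, 0.014]
ft_force: [-0.5, 0.4, 0.1]
grip_width: 0.497
grasp_force: 0.0
```

>>> jog_arm --pt "-0.014 0.009 0.001 -0.026 0.021 0.077 0" --pt "-0.029 0.018 0.002 -0.052 0.043 0.154 0" --pt "-0.043 0.027 0.003 -0.079 0.064 0.231 0" --pt "-0.0575 0.0355 0.004 -0.105 0.086 0.308 0"

```text
clock: 12.17
position: [0.442, -0.2012, 0.2289]
ee_rot: [0.932, 0.304, 0.195, 0.02]
ft_force: [-0.2, 0.4, 1.1]
grip_width: 0.501
grasp_force: 0.0
```

>>> jog_arm --pt "-0.011 0.013 0.001 -0.026 0.021 0.077 0" --pt "-0.022 0.026 0.002 -0.052 0.043 0.154 0" --pt "-0.033 0.038 0.003 -0.079 0.064 0.231 0" --pt "-0.044 0.051 0.004 -0.105 0.086 0.308 0"

```text
clock: 12.5
position: [0.4397, -0.2676, 0.2176]
ee_rot: [0.956, 0.148, 0.251, 0.025]
ft_force: [-0.2, 1.5, 0.2]
grip_width: 0.501
grasp_force: 0.0
```

>>> jog_arm --pt "-0.007 0.015 0.002 -0.026 0.021 0.077 0" --pt "-0.014 0.03 0.004 -0.052 0.043 0.154 0" --pt "-0.021 0.046 0.006 -0.079 0.064 0.231 0" --pt "-0.027 0.0615 0.007 -0.106 0.086 0.309 0" --pt "-0.027 0.0615 0.007 -0.106 0.086 0.309 0"

```text
clock: 12.92
position: [0.4366, -0.3354, 0.2056]
ee_rot: [0.954, -0.015, 0.299, 0.03]
ft_force: [-0.2, -0.0, 0.2]
grip_width: 0.5
grasp_force: 0.0
```

Run:
```python
from h import *
np.set_printoptions(precision=4,suppress=True)
from workcell import optics,get_obs
c=optics.camera("wrist"); np.savez("pics/w4.npz",**c); cv2.imwrite("pics/w4.png",c["color"][...,::-1])
R=np.load("pics/Riso.npy"); n=-R[:,2]
X=cloud(c)[0][c["depth"]>0]
g=X[(X[:,0]>.46)&(X[:,0]<.62)&(X[:,1]>-.42)&(X[:,1]<-.27)&(X[:,2]>.04)]
foot=np.array([.5265,-.343,.0845])
d=(g-foot)@n
i=g[abs(d)<.006]; 
for _ in range(3):
    m=i.mean(0); nn=np.linalg.svd(i-m,full_matrices=False)[2][2]; nn*=np.sign(nn[2]); i=g[abs((g-m)@nn)<.003]
print(len(i),"tilt",np.degrees(np.arccos(nn[2])),"yaw",np.degrees(np.arctan2(-nn[1],-nn[0])))
ey=np.cross(nn,[-nn[0],-nn[1],0]);ey/=np.linalg.norm(ey);ex=np.cross(ey,nn)
d=(g-m)@nn; h=g[(d>.016)&(d<.043)]; d=(h-m)@nn; uv=np.c_[(h-m)@ex,(h-m)@ey]
for lo in(.016,.034):
    r=cv2.minAreaRect((uv[d>lo]*1000).astype(np.float32)); print(lo,r,"foot",m+ex*r[0][0]/1e3+ey*r[0][1]/1e3,"n",nn,d.max())
plan([])
print(get_obs()["ee_rot"])
```

```text
17157 tilt 34.89435835524535 yaw -6.75894207016841
0.016 ((5.478736877441406, 0.5892152786254883), (58.22552490234375, 13.905740737915039), 5.030148506164551) foot [ 0.5285 -0.3444  0.0867] n [-0.5681  0.0673  0.8202] 0.0392386853775148
0.034 ((0.7575416564941406, 0.08522987365722656), (48.780216217041016, 13.511649131774902), 5.290354251861572) foot [ 0.5246 -0.3445  0.084 ] n [-0.5681  0.0673  0.8202] 0.0392386853775148
now 12.97 [ 0.4371 -0.3338  0.2059] j [ 0.89 -0.05 -0.11  2.13 -0.63  0.65 -0.39] F [ 0.5  0.7 -0.5] w 0.5 0.0
[ 0.9537 -0.0124  0.2989  0.0299]
```

View pics/w4.png

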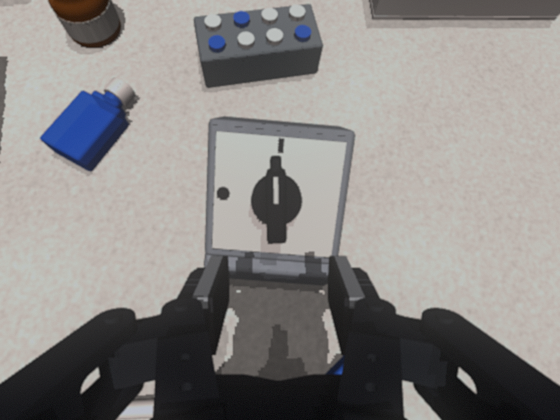

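The wrist view has the isolator handle at (277,200), with its pointer up towards the ON line at (281,145) and the OFF dot at (223,193). It sits centred between the fingers. Approach along the normal next.

Run:
```python
from h import *
n=np.array([-.5681,.0673,.8202]);n/=np.linalg.norm(n)
ey=np.cross(n,[-n[0],-n[1],0]);ey/=np.linalg.norm(ey);ex=np.cross(ey,n)
b=np.radians(5.2);x=ex*np.cos(b)+ey*np.sin(b);z=-n;R=np.c_[x,np.cross(z,x),z];np.save("pics/Riso.npy",R)
f=np.array([.5246,-.3445,.084]); print(f+.036*n)
plan([(f+.08*n,R,1),(f+.036*n,R,1)])
```

```text
[ 0.50414835 -0.34207719  0.11352727]
now 12.97 [ 0.4371 -0.3338  0.2059] j [ 0.89 -0.05 -0.11  2.13 -0.63  0.65 -0.39] F [ 0.5  0.7 -0.5] w 0.5 0.0
[0.0025, 0.0007, 0.0704, -0.003, -0.001, 0.0]
[-0.0, 0.0, 0.044, 0.0, -0.0, 0.0]
```

>>> jog_arm --pt "0.001 0 0.015 -0.001 0 0 0" --pt "0.0015 0 0.03 -0.002 0 0 0" --pt "0.002 0.0005 0.05 -0.003 -0.001 0 0" --pt "0.0025 0.0005 0.065 -0.003 -0.001 0 0" --pt "0.0025 0.0005 0.0705 -0.003 -0.001 0 0"

```text
clock: 13.38
position: [0.481, -0.3365, 0.1487]
ee_rot: [0.954, -0.01, 0.298, 0.03]
ft_force: [0.7, 0.3, 0.4]
grip_width: 0.5
grasp_force: 0.0
```

>>> jog_arm --pt "0 0 0.01 0 0 0 0" --pt "0 0 0.02 0 0 0 0" --pt "0 0 0.031 0 0 0 0" --pt "0 0 0.039 0 0 0 0" --pt "0 0 0.044 0 0 0 0"

```text
clock: 13.8
position: [0.5054, -0.3412, 0.1133]
ee_rot: [0.954, -0.012, 0.299, 0.031]
ft_force: [-0.5, 0.6, 0.2]
grip_width: 0.501
grasp_force: 0.0
```

>>> jog_arm --pt "0 0 0 0 0 0 -0.2" --pt "0 0 0 0 0 0 -0.4" --pt "0 0 0 0 0 0 -0.6" --pt "0 0 0 0 0 0 -0.8" --pt "0 0 0 0 0 0 -0.9" --grip_force 30

```text
clock: 14.22
position: [0.5044, -0.3416, 0.1156]
ee_rot: [0.954, -0.012, 0.299, 0.032]
ft_force: [-17.3, 7.4, 20.1]
grip_width: 0.155
grasp_force: 39.3
```

>>> jog_arm --pt "0 0 0 0 0 0 -0.9" --pt "0 0 0 0 0 0 -0.9" --pt "0 0 0 0 0 0 -0.9" --pt "0 0 0 0 0 0 -0.9" --pt "0 0 0 0 0 0 -0.9"

```text
clock: 14.63
position: [0.5044, -0.3416, 0.1156]
ee_rot: [0.954, -0.012, 0.299, 0.032]
ft_force: [-18.3, 7.6, 19.7]
grip_width: 0.156
grasp_force: 39.2
```

>>> jog_arm --pt "0 0 -0.002 0 0 0 -0.9" --pt "0 0 -0.003 0 0 0 -0.9" --pt "0 0 -0.003 0 0 0 -0.9"

```text
clock: 14.88
position: [0.5037, -0.3413, 0.1162]
ee_rot: [0.954, -0.012, 0.299, 0.032]
ft_force: [15.4, -7.2, -17.2]
grip_width: 0.154
grasp_force: 31.9
```

Run:
```python
from h import *
R=np.load("pics/Riso.npy");n=-R[:,2];f=np.array([.5246,-.3445,.084])
from workcell import get_obs
o=get_obs();p=o["position"];print("offaxis tool frame",(R.T@(p-f-.036*n)).round(4),o["torque"])
plan([])
```

```text
offaxis tool frame [ 0.0012 -0.0006 -0.0024] [-0.88666375 -0.05835133 -0.46056533]
now 14.88 [ 0.5037 -0.3413  0.1162] j [ 0.84  0.19 -0.17  2.09 -0.73  0.42 -0.31] F [ 15.4  -7.2 -17.2] w 0.154 31.9
```

>>> jog_arm --pt "0 0 0.0012 0 0 0 -0.9" --pt "0 0 0.0012 0 0 0 -0.9"

```text
clock: 15.05
position: [0.5039, -0.3414, 0.1161]
ee_rot: [0.954, -0.012, 0.299, 0.031]
ft_force: [0.0, 0.9, -0.1]
grip_width: 0.156
grasp_force: 35.3
```

>>> jog_arm --pt "0 0 0 0 0 -0.04 -0.9" --pt "0 0 0 0 0 -0.1 -0.9" --pt "0 0 0 0 0 -0.17 -0.9" --pt "0 0 0 0 0 -0.24 -0.9" --pt "0 0 0 0 0 -0.31 -0.9"

```text
clock: 15.47
position: [0.5039, -0.3411, 0.116]
ee_rot: [0.944, 0.137, 0.29, 0.078]
ft_force: [-2.6, 3.3, 2.8]
grip_width: 0.151
grasp_force: 35.8
```

>>> jog_arm --pt "0 0 0 0 0 -0.07 -0.9" --pt "0 0 0 0 0 -0.14 -0.9" --pt "0 0 0 0 0 -0.21 -0.9" --pt "0 0 0 0 0 -0.28 -0.9" --pt "0 0 0 0 0 -0.35 -0.9"

```text
clock: 15.88
position: [0.5038, -0.3407, 0.1158]
ee_rot: [0.906, 0.299, 0.272, 0.127]
ft_force: [-4.6, 4.2, 4.7]
grip_width: 0.155
grasp_force: 36.2
```

Run:
```python
from h import *
R=np.load("pics/Riso.npy");n=-R[:,2];f=np.array([.5246,-.3445,.084])
from workcell import get_obs
o=get_obs();p=o["position"];print("offaxis",(R.T@(p-f-.036*n)).round(4),o["torque"],Rot.from_matrix(R.T@Rot.from_quat(o["ee_rot"]).as_matrix()).as_rotvec())
plan([])
```

```text
offaxis [ 0.001  -0.0012 -0.0022] [0.81636743 0.96786918 0.32922421] [ 0.0007543   0.00132325 -0.66500696]
now 15.88 [ 0.5038 -0.3407  0.1158] j [ 0.94  0.2  -0.27  2.09 -0.68  0.42  0.32] F [-4.6  4.2  4.7] w 0.155 36.2
```

>>> jog_arm --pt "0 0 0 0 0 -0.07 -0.9" --pt "0 0 0 0 0 -0.14 -0.9" --pt "0 0 0 0 0 -0.21 -0.9" --pt "0 0 0 0 0 -0.28 -0.9" --pt "0 0 0 0 0 -0.35 -0.9"

```text
clock: 16.3
position: [0.5035, -0.3405, 0.1156]
ee_rot: [0.84, 0.452, 0.246, 0.172]
ft_force: [-6.0, 6.3, 4.9]
grip_width: 0.151
grasp_force: 36.5
```

>>> jog_arm --pt "0 0 0 0 0 -0.07 -0.9" --pt "0 0 0 0 0 -0.14 -0.9" --pt "0 0 0 0 0 -0.21 -0.9" --pt "0 0 0 0 0 -0.28 -0.9" --pt "0 0 0 0 0 -0.34 -0.9"

```text
clock: 16.72
position: [0.5032, -0.3404, 0.1154]
ee_rot: [0.751, 0.588, 0.213, 0.211]
ft_force: [-9.1, 6.3, 5.7]
grip_width: 0.157
grasp_force: 36.8
```

>>> jog_arm --pt "0 0 0 0 0 -0.04 -0.9" --pt "0 0 0 0 0 -0.08 -0.9" --pt "0 0 0 0 0 -0.11 -0.9" --pt "0 0 0 0 0 -0.13 -0.9" --pt "0 0 0 0 0 -0.13 -0.9"

```text
clock: 17.13
position: [0.5031, -0.3404, 0.1153]
ee_rot: [0.712, 0.635, 0.199, 0.224]
ft_force: [-8.3, 6.0, 7.5]
grip_width: 0.156
grasp_force: 36.9
```

Run:
```python
from h import *
R=np.load("pics/Riso.npy");n=-R[:,2];f=np.array([.5246,-.3445,.084])
from workcell import get_obs
o=get_obs();p=o["position"];print("offaxis",(R.T@(p-f-.036*n)).round(4),o["torque"]@n,Rot.from_matrix(R.T@Rot.from_quat(o["ee_rot"]).as_matrix()).as_rotvec())
plan([])
```

```text
offaxis [ 0.0002 -0.0016 -0.0022] 0.019484760273503987 [ 1.69625626e-03  1.11903052e-03 -1.48281896e+00]
now 17.13 [ 0.5031 -0.3404  0.1153] j [ 1.07  0.21 -0.41  2.08 -0.61  0.4   1.08] F [-8.3  6.   7.5] w 0.156 36.9
```

>>> jog_arm --pt "0 0 0 0 0 -0.02 -0.9" --pt "0 0 0 0 0 -0.04 -0.9" --pt "0 0 0 0 0 -0.05 -0.9" --pt "0 0 0 0 0 -0.05 -0.9"

```text
clock: 17.47
position: [0.5031, -0.3406, 0.1153]
ee_rot: [0.697, 0.652, 0.194, 0.229]
ft_force: [-8.2, 6.4, 7.2]
grip_width: 0.159
grasp_force: 45.9
```

Run:
```python
from h import *
R=np.load("pics/Riso.npy");n=-R[:,2]
from workcell import get_obs
o=get_obs();print(o["torque"]@n,o["torque"],Rot.from_matrix(R.T@Rot.from_quat(o["ee_rot"]).as_matrix()).as_rotvec())
```

```text
-0.7626462433102752 [ 1.39361489  1.24394438 -0.06662905] [ 1.31499400e-03  1.17410457e-03 -1.53054087e+00]
```

>>> jog_arm --pt "0 0 0 0 0 0 -0.6" --pt "0 0 0 0 0 0 -0.3" --pt "0 0 0 0 0 0 0" --pt "0 0 -0.005 0 0 0 0" --pt "0 0 -0.015 0 0 0 0"

```text
clock: 17.88
position: [0.4953, -0.3399, 0.1275]
ee_rot: [0.697, 0.652, 0.194, 0.229]
ft_force: [0.0, -0.4, 0.1]
grip_width: 0.504
grasp_force: 0.0
```

>>> jog_arm --pt "0 0 -0.02 0 0 0 0" --pt "0 0 -0.045 0 0 0 0" --pt "0 0 -0.075 0 0 0 0" --pt "0 0 -0.1 0 0 0 0" --pt "0 0 -0.11 0 0 0 0"

```text
clock: 18.3
position: [0.4317, -0.334, 0.2216]
ee_rot: [0.696, 0.651, 0.193, 0.232]
ft_force: [0.8, -0.8, 0.2]
grip_width: 0.499
grasp_force: 0.0
```

Run:
```python
from h import *
np.set_printoptions(precision=4,suppress=True)
from workcell import optics
R=np.load("pics/Riso.npy");n=-R[:,2];f=np.array([.5246,-.3445,.084])
ey=np.cross(n,[-n[0],-n[1],0]);ey/=np.linalg.norm(ey);ex=np.cross(ey,n)
c=optics.camera("wrist");np.savez("pics/w5.npz",**c)
X=cloud(c)[0][c["depth"]>0]; d=(X-f)@n; uv=np.c_[(X-f)@ex,(X-f)@ey]
for lo in(.016,.034):
    m=(d>lo)&(d<.043)&(np.hypot(*uv.T)<.05); print(cv2.minAreaRect((uv[m]*1000).astype(np.float32)))
# lid bar, wrist w1 view
c=load("w1");X=cloud(c)[0][c["depth"]>0]
l=X[(X[:,0]>.515)&(X[:,0]<.66)&(X[:,1]>-.05)&(X[:,1]<.1)&(abs(X[:,2]-.12)<.004)]
m=(X[:,0]>.45)&(X[:,0]<.5)&(X[:,1]>-.06)&(X[:,1]<.09)&(X[:,2]>.095)&(X[:,2]<.13)
b=X[m];print("lid",cv2.minAreaRect(l[:,:2].astype(np.float32)*1000),np.median(l[:,2]));print("bar",cv2.minAreaRect(b[:,:2].astype(np.float32)*1000),np.percentile(b[:,2],[5,50,98]))
plan([((.475,.0165,.2),down(95.8),6)])
```

```text
((-0.3656597137451172, 4.959291458129883), (14.013671875, 59.165122985839844), 0.14833354949951172)
((-0.3739638328552246, 0.5773105621337891), (13.850508689880371, 49.75804138183594), 0.5020045042037964)
lid ((587.497314453125, 25.000911712646484), (144.9765167236328, 149.9998016357422), 0.004060117527842522) 0.11983364650036474
bar ((486.97802734375, 18.58156967163086), (35.58277893066406, 100.10973358154297), 5.5973896980285645) [0.1142 0.1171 0.119 ]
now 18.35 [ 0.4318 -0.3344  0.2219] j [ 1.17 -0.07 -0.38  2.11 -0.64  0.69  1.14] F [ 0.4 -2.2  1.5] w 0.5 0.0
[0.059, 0.0012, 0.0029, 0.101, 0.015, -0.027]
[0.0588, 0.0031, 0.0035, 0.102, 0.014, -0.027]
[0.0587, 0.0051, 0.0039, 0.101, 0.015, -0.028]
[0.0584, 0.0071, 0.0042, 0.101, 0.014, -0.027]
[0.0582, 0.0091, 0.0042, 0.101, 0.015, -0.027]
[0.0579, 0.0111, 0.004, 0.102, 0.015, -0.027]
```

The handle now reads 90° with the pointer to the dot. Next to the lid handle.

Run:
```python
from h import *
plan([((.475,.0165,.23),down(95.7),3)])
```

```text
now 18.35 [ 0.4318 -0.3344  0.2219] j [ 1.17 -0.07 -0.38  2.11 -0.64  0.69  1.14] F [ 0.4 -2.2  1.5] w 0.5 0.0
[0.1176, 0.0081, -0.0025, 0.203, 0.029, -0.054]
[0.117, 0.0141, -0.0013, 0.202, 0.029, -0.054]
[0.1161, 0.0202, -0.0014, 0.203, 0.029, -0.054]
```

>>> jog_arm --pt "0.02 0.001 0 0.04 0.006 -0.01 0" --pt "0.045 0.003 -0.001 0.08 0.012 -0.02 0" --pt "0.07 0.005 -0.001 0.12 0.018 -0.03 0" --pt "0.094 0.006 -0.002 0.162 0.023 -0.043 0" --pt "0.1175 0.008 -0.0025 0.203 0.029 -0.054 0"

```text
clock: 18.77
position: [0.4469, -0.2146, 0.2205]
ee_rot: [0.695, 0.69, 0.13, 0.153]
ft_force: [0.2, -0.3, -0.3]
grip_width: 0.498
grasp_force: 0.0
```

>>> jog_arm --pt "0.023 0.003 0 0.04 0.006 -0.01 0" --pt "0.047 0.006 0 0.08 0.012 -0.02 0" --pt "0.07 0.008 -0.001 0.12 0.018 -0.03 0" --pt "0.094 0.011 -0.001 0.162 0.023 -0.043 0" --pt "0.117 0.014 -0.0015 0.202 0.029 -0.054 0"

```text
clock: 19.18
position: [0.461, -0.0975, 0.2241]
ee_rot: [0.686, 0.72, 0.066, 0.075]
ft_force: [1.4, -1.5, -0.6]
grip_width: 0.498
grasp_force: 0.0
```

>>> jog_arm --pt "0.023 0.004 0 0.04 0.006 -0.01 0" --pt "0.047 0.008 0 0.08 0.012 -0.02 -0.2" --pt "0.075 0.013 -0.001 0.13 0.019 -0.035 -0.4" --pt "0.1 0.017 -0.001 0.173 0.025 -0.046 -0.4" --pt "0.116 0.02 -0.0015 0.203 0.029 -0.054 -0.4"

```text
clock: 19.6
position: [0.4752, 0.0208, 0.2275]
ee_rot: [0.669, 0.743, 0.001, -0.004]
ft_force: [-0.3, 0.4, -0.0]
grip_width: 0.302
grasp_force: 0.0
```

>>> jog_arm --pt "0 0 0 0 0 0 -0.4" --pt "0 0 0 0 0 0 -0.4" --pt "0 0 0 0 0 0 -0.4"

```text
clock: 19.85
position: [0.4747, 0.0172, 0.2271]
ee_rot: [0.67, 0.742, 0.001, -0.003]
ft_force: [0.6, -0.8, 0.4]
grip_width: 0.301
grasp_force: 0.0
```

Run:
```python
from h import *
from workcell import optics
c=optics.camera("wrist");np.savez("pics/w6.npz",**c);cv2.imwrite("pics/w6.png",c["color"][...,::-1])
X=cloud(c)[0][c["depth"]>0]
q=np.radians(5.7);ch=np.array([np.cos(q),np.sin(q)])
s=X[:,:2]@ch; y=X[:,:2]@[-ch[1],ch[0]]
print("ref lid centre s",np.array([.591,.027])@ch, "bar",np.array([.4752,.0168])@ch,np.array([.4752,.0168])@[-ch[1],ch[0]])
m=(abs(X[:,2]-.12)<.003)&(s>.5)&(s<.7)&(abs(y+.032)<.1);
print("lid s",np.percentile(s[m],[.2,99.8]),"y",np.percentile(y[m],[.2,99.8]))
r=cv2.minAreaRect(np.c_[s,y][m].astype(np.float32)*1000);print(r)
m=(X[:,2]>.104)&(X[:,2]<.13)&(s>.455)&(s<.49)&(abs(y+.032)<.07)
r=cv2.minAreaRect(np.c_[s,y][m].astype(np.float32)*1000);print("bar",r,m.sum(),X[m,2].max(),"smin",s[m].min())
plan([])
```

```text
ref lid centre s 0.590759475090163 bar 0.4745189786412679 -0.03047981150282866
lid s [0.50823478 0.65820798] y [-0.11515291  0.06065565]
((580.008544921875, -28.601234436035156), (158.12557983398438, 180.32754516601562), 1.1471904516220093)
bar ((479.5563659667969, -29.72684097290039), (99.24225616455078, 20.86771583557129), 89.98839569091797) 2577 0.11986576305367269 smin 0.4691290170276549
now 19.9 [0.4747 0.0168 0.2273] j [ 0.84  0.11 -1.    1.84  0.09  1.25 -0.09] F [ 0.1 -0.2  0.1] w 0.299 0.0
```

View pics/w6.png

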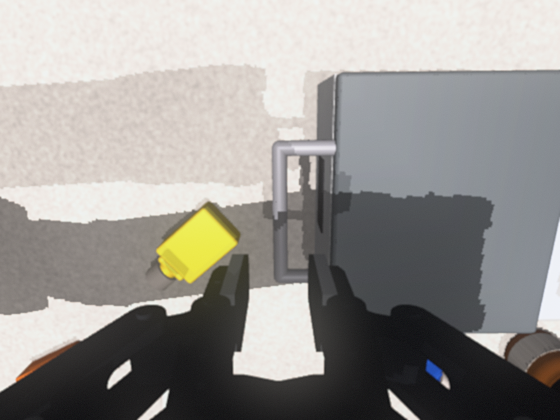

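The wrist view shows the handle bar at column 281 between the fingers (inner faces about 240 and 315), clear of the lid edge at 335. Descending and gripping lightly.

Run:
```python
from h import *
plan([((.4743,.0182,.120),down(95.7),1)])
```

```text
now 19.9 [0.4747 0.0168 0.2273] j [ 0.84  0.11 -1.    1.84  0.09  1.25 -0.09] F [ 0.1 -0.2  0.1] w 0.299 0.0
[0.0009, 0.0, 0.1073, -0.002, -0.005, 0.001]
```

>>> jog_arm --pt "0 0 0.025 -0.001 -0.003 0 -0.4" --pt "0 0 0.05 -0.002 -0.005 0 -0.4" --pt "0.001 0 0.07 -0.002 -0.005 0 -0.4" --pt "0.001 0 0.08 -0.002 -0.005 0 -0.4" --pt "0.001 0 0.085 -0.002 -0.005 0 -0.4"

```text
clock: 20.32
position: [0.4737, 0.0182, 0.1415]
ee_rot: [0.671, 0.742, -0.001, -0.001]
ft_force: [-0.5, 0.3, 0.0]
grip_width: 0.302
grasp_force: 0.0
```

>>> jog_arm --pt "0 0 0.005 0 0 0 -0.4" --pt "0 0 0.011 0 0 0 -0.4" --pt "0 0 0.017 0 0 0 -0.4" --pt "0 0 0.0215 0 0 0 -0.4" --pt "0 0 0.0215 0 0 0 -0.4"

```text
clock: 20.73
position: [0.4743, 0.019, 0.1206]
ee_rot: [0.67, 0.742, -0.0, -0.0]
ft_force: [-0.5, -0.2, 0.0]
grip_width: 0.298
grasp_force: 0.0
```

>>> jog_arm --pt "0 0 0 0 0 0 -0.6" --pt "0 0 0 0 0 0 -0.7" --pt "0 0 0 0 0 0 -0.8" --pt "0 0 0 0 0 0 -0.9" --pt "0 0 0 0 0 0 -1" --grip_force 25

```text
clock: 21.15
position: [0.4753, 0.0193, 0.1217]
ee_rot: [0.67, 0.742, 0.0, 0.001]
ft_force: [4.0, 0.6, 0.4]
grip_width: 0.105
grasp_force: 24.4
```

>>> jog_arm --pt "0 0 0 0 0 0 -1" --pt "0 0 0 0 0 0 -1" --pt "0 0 0 0 0 0 -1"

```text
clock: 21.4
position: [0.4753, 0.0192, 0.1217]
ee_rot: [0.67, 0.742, 0.0, 0.001]
ft_force: [5.7, 1.5, 1.1]
grip_width: 0.105
grasp_force: 24.5
```

```bash
cat > lift.py <<'E'
from h import *
from workcell import get_obs
q=np.radians(5.7);ch=np.array([np.cos(q),np.sin(q),0]);H=np.array([.6584,.0366,.105]);ez=np.array([0,0,1.])
def wp(th,tilt):
    R=down(95.7,tilt); bar=H+ch*(-.185*np.cos(th)+.008*np.sin(th))+ez*(.185*np.sin(th)+.008*np.cos(th))
    return bar-R[:,2]*.007,R
E
python3 - <<'E'
from lift import *
o=get_obs();print(wp(0,0)[0],o["position"])
off=o["position"]-wp(0,0)[0]; off*=.5
ths=np.linspace(0,1.77,13)[1:]
plan([(wp(t,45*t/1.77)[0],wp(t,45*t/1.77)[1],1) for t in ths])
E
```

```text
[0.47431472 0.01822585 0.12      ] [0.47529023 0.01923002 0.12168476]
now 21.4 [0.4753 0.0192 0.1217] j [ 0.75  0.26 -0.97  1.96  0.25  1.04 -0.23] F [5.7 1.5 1.1] w 0.105 24.5
[-0.0009, 0.0017, -0.0254, -0.064, 0.0, 0.003]
[-0.0, 0.0084, -0.0258, -0.065, 0.0, -0.0]
[-0.0, 0.0136, -0.0234, -0.066, 0.0, -0.0]
[-0.0, 0.0183, -0.0198, -0.065, 0.0, -0.0]
[0.0, 0.022, -0.0155, -0.066, 0.0, -0.0]
[0.0, 0.0248, -0.0103, -0.065, 0.0, -0.0]
[0.0, 0.0264, -0.0048, -0.066, 0.0, -0.0]
[0.0, 0.0268, 0.0011, -0.065, 0.0, -0.0]
[0.0, 0.026, 0.0067, -0.066, 0.0, -0.0]
[0.0001, 0.0239, 0.0122, -0.065, 0.0, -0.0]
[-0.0, 0.0209, 0.0171, -0.066, 0.0, -0.0]
[-0.0, 0.0167, 0.0212, -0.065, 0.0, -0.0]
```

>>> jog_arm --pt "0 0 -0.004 -0.01 0 0 -1" --pt "0 0.0005 -0.009 -0.024 0 0 -1" --pt "0 0.001 -0.014 -0.037 0 0 -1" --pt "0 0.0015 -0.02 -0.05 0 0 -1" --pt "0 0.0017 -0.0254 -0.064 0 0.001 -1"

```text
clock: 21.82
position: [0.4774, 0.0195, 0.1471]
ee_rot: [0.67, 0.742, 0.025, 0.022]
ft_force: [13.5, 1.5, -7.7]
grip_width: 0.109
grasp_force: 24.5
```

>>> jog_arm --pt "0 0.0013 -0.0053 -0.013 0 0 -1" --pt "0 0.0028 -0.0106 -0.026 0 0 -1" --pt "0 0.0045 -0.0158 -0.039 0 0 -1" --pt "0 0.0064 -0.0208 -0.052 0 0 -1" --pt "0 0.0084 -0.0258 -0.065 0 0 -1"

```text
clock: 22.23
position: [0.4834, 0.0201, 0.1731]
ee_rot: [0.669, 0.74, 0.048, 0.044]
ft_force: [8.7, 1.2, -8.3]
grip_width: 0.105
grasp_force: 24.2
```

Run:
```python
from lift import *
ths=np.linspace(0,1.77,13)[3:]
print(wp(.295,7.5)[0])
plan([(wp(t,45*t/1.77)[0],wp(t,45*t/1.77)[1],1) for t in ths])
```

```text
[0.48367206 0.01915983 0.1733814 ]
now 22.23 [0.4834 0.0201 0.1731] j [ 0.87  0.08 -1.02  1.99  0.09  0.99 -0.09] F [ 8.7  1.2 -8.3] w 0.105 24.2
[-0.001, 0.0139, -0.0236, -0.066, -0.0, 0.002]
[0.0, 0.0183, -0.0199, -0.065, -0.0, -0.0]
[0.0, 0.022, -0.0154, -0.066, -0.0, -0.001]
[0.0, 0.0248, -0.0104, -0.065, -0.0, 0.0]
[0.0, 0.0264, -0.0047, -0.066, -0.0, 0.0]
[0.0, 0.0268, 0.001, -0.065, -0.0, 0.0]
[-0.0, 0.026, 0.0068, -0.066, -0.0, 0.0]
[-0.0, 0.0239, 0.0122, -0.065, -0.0, 0.0]
[-0.0, 0.0209, 0.017, -0.065, -0.0, 0.0]
[-0.0001, 0.0167, 0.0212, -0.066, -0.0, 0.0]
```

Tracking well; continuing.

>>> jog_arm --pt "0 0.0024 -0.005 -0.013 0 0 -1" --pt "0 0.005 -0.01 -0.026 0 0 -1" --pt "0 0.0078 -0.0147 -0.04 0 0 -1" --pt "0 0.0108 -0.0193 -0.053 0 0 -1" --pt "0 0.0138 -0.0236 -0.066 0 0 -1"

```text
clock: 22.65
position: [0.4924, 0.0211, 0.1974]
ee_rot: [0.667, 0.738, 0.071, 0.064]
ft_force: [-1.5, 0.9, -4.0]
grip_width: 0.109
grasp_force: 24.5
```

>>> jog_arm --pt "0 0.0033 -0.0044 -0.013 0 0 -1" --pt "0 0.0068 -0.0086 -0.026 0 0 -1" --pt "0 0.0105 -0.0126 -0.039 0 0 -1" --pt "0 0.0143 -0.0164 -0.052 0 0 -1" --pt "0 0.0183 -0.0199 -0.065 0 0 -1"

```text
clock: 23.07
position: [0.5045, 0.0225, 0.2199]
ee_rot: [0.665, 0.736, 0.093, 0.084]
ft_force: [-27.1, -0.1, 12.2]
grip_width: 0.106
grasp_force: 26.5
```

>>> jog_arm --pt "0 0.0041 -0.0035 -0.013 0 0 -1" --pt "0 0.0084 -0.0069 -0.026 0 0 -1" --pt "0 0.0128 -0.01 -0.039 0 0 -1" --pt "0 0.0174 -0.0128 -0.052 0 0 -1" --pt "0 0.022 -0.0154 -0.066 0 0 -1"

```text
clock: 23.48
position: [0.5225, 0.0244, 0.2415]
ee_rot: [0.662, 0.733, 0.118, 0.107]
ft_force: [-22.6, -0.1, 17.5]
grip_width: 0.105
grasp_force: 27.4
```

Run:
```python
from lift import *
ths=np.linspace(0,1.77,13)[6:]
t=1.77*5/12;print(wp(t,45*t/1.77)[0])
plan([(wp(t,45*t/1.77)[0],wp(t,45*t/1.77)[1],1) for t in ths])
```

```text
[0.52526288 0.02331115 0.24195106]
now 23.48 [0.5225 0.0244 0.2415] j [ 0.91 -0.08 -0.99  1.96 -0.09  0.91  0.06] F [-22.6  -0.1  17.5] w 0.105 27.4
[-0.0014, 0.0274, -0.0101, -0.073, 0.0, 0.002]
[-0.0, 0.0264, -0.0048, -0.066, 0.0, 0.0]
[-0.0, 0.0268, 0.001, -0.065, 0.0, 0.0]
[-0.0, 0.026, 0.0068, -0.066, 0.0, 0.0]
[-0.0, 0.0239, 0.0122, -0.065, 0.0, 0.0]
[-0.0, 0.0209, 0.0171, -0.065, 0.0, 0.0]
[-0.0, 0.0167, 0.0212, -0.066, 0.0, 0.0]
```

The load is building along the radius, so I shift the arc slightly to relieve it.

Run:
```python
import lift; from lift import *
t=lambda k:1.77*k/12
w=lambda k:wp(t(k),3.75*k)
s=w(5)
def w2(k):
    P,R=w(k); u=ch*(-np.cos(t(k)))+ez*np.sin(t(k)); return P+u*.003,R
plan([(*w2(k),1) for k in range(6,13)],start=s)
```

```text
now 23.48 [0.5253 0.0233 0.242 ] j [ 0.91 -0.08 -0.99  1.96 -0.09  0.91  0.06] F [-22.6  -0.1  17.5] w 0.105 27.4
[0.0, 0.0237, -0.0131, -0.065, 0.0, 0.0]
[0.0, 0.0269, -0.0049, -0.066, -0.0, 0.0]
[-0.0, 0.0272, 0.001, -0.065, -0.0, 0.0]
[-0.0, 0.0265, 0.0068, -0.066, 0.0, 0.0]
[-0.0, 0.0243, 0.0124, -0.065, 0.0, -0.0]
[-0.0, 0.0212, 0.0174, -0.066, -0.0, -0.0]
[-0.0, 0.017, 0.0215, -0.065, 0.0, -0.0]
```

>>> jog_arm --pt "0 0.004 -0.004 -0.013 0 0 -1" --pt "0 0.0088 -0.0067 -0.026 0 0 -1" --pt "0 0.0137 -0.0091 -0.039 0 0 -1" --pt "0 0.0187 -0.0112 -0.052 0 0 -1" --pt "0 0.0237 -0.0131 -0.065 0 0 -1"

```text
clock: 23.9
position: [0.5429, 0.0266, 0.2618]
ee_rot: [0.658, 0.728, 0.144, 0.13]
ft_force: [-6.9, 4.5, 1.0]
grip_width: 0.101
grasp_force: 26.1
```

>>> jog_arm --pt "0 0.0052 -0.0014 -0.013 0 0 -1" --pt "0 0.0106 -0.0026 -0.026 0 0 -1" --pt "0 0.016 -0.0036 -0.039 0 0 -1" --pt "0 0.0214 -0.0043 -0.052 0 0 -1" --pt "0 0.0269 -0.0049 -0.066 0 0 -1"

```text
clock: 24.32
position: [0.5661, 0.0291, 0.2769]
ee_rot: [0.653, 0.723, 0.168, 0.152]
ft_force: [-7.4, 3.8, 2.4]
grip_width: 0.103
grasp_force: 26.8
```

Run:
```python
from lift import *
k=7;t=1.77*k/12;P,R=wp(t,3.75*k);o=get_obs();e=o["position"]-P
u=ch*(-np.cos(t))+ez*np.sin(t);v=ch*np.sin(t)+ez*np.cos(t)
print("cmd radial +3; measured radial",e@u,"tangential",e@v,"F rad/tan",o["ft_force"]@u,o["ft_force"]@v); plan([])
```

```text
cmd radial +3; measured radial 0.003093548377544521 tangential 4.132388087465426e-05 F rad/tan 5.6434817137113065 -4.767051428283368
now 24.32 [0.5661 0.0291 0.2769] j [ 0.91 -0.09 -0.98  1.92 -0.12  0.82  0.08] F [-7.4  3.8  2.4] w 0.103 26.8
```

Relieved. Continuing.

>>> jog_arm --pt "0 0.0055 -0.0002 -0.013 0 0 -1" --pt "0 0.011 -0.0002 -0.026 0 0 -1" --pt "0 0.0164 0 -0.039 0 0 -1" --pt "0 0.0218 0.0004 -0.052 0 0 -1" --pt "0 0.0272 0.001 -0.065 0 0 -1"

```text
clock: 24.73
position: [0.5912, 0.0316, 0.2885]
ee_rot: [0.647, 0.717, 0.192, 0.173]
ft_force: [-5.2, 5.2, 2.6]
grip_width: 0.107
grasp_force: 26.2
```

>>> jog_arm --pt "0 0.0055 0.001 -0.013 0 0 -1" --pt "0 0.0109 0.0022 -0.026 0 0 -1" --pt "0 0.0162 0.0036 -0.039 0 0 -1" --pt "0 0.0214 0.0051 -0.052 0 0 -1" --pt "0 0.0265 0.0068 -0.066 0 0 -1"

```text
clock: 25.15
position: [0.6175, 0.0344, 0.2959]
ee_rot: [0.641, 0.71, 0.216, 0.195]
ft_force: [-5.8, 3.4, 3.0]
grip_width: 0.105
grasp_force: 26.4
```

Run:
```python
from lift import *
k=9;t=1.77*k/12;P,R=wp(t,3.75*k);o=get_obs();e=o["position"]-P
u=ch*(-np.cos(t))+ez*np.sin(t);v=ch*np.sin(t)+ez*np.cos(t)
print("radial",e@u,"tangential",e@v,"F rad/tan",o["ft_force"]@u,o["ft_force"]@v); plan([])
```

```text
radial 0.0035530603281044896 tangential 0.0006641960555419239 F rad/tan 4.212716444307761 -4.522009577339313
now 25.15 [0.6175 0.0344 0.2959] j [ 0.91 -0.03 -1.01  1.89 -0.04  0.68  0.02] F [-5.8  3.4  3. ] w 0.105 26.4
```

>>> jog_arm --pt "0 0.0051 0.0021 -0.013 0 0 -1" --pt "0 0.0101 0.0045 -0.026 0 0 -1" --pt "0 0.015 0.007 -0.039 0 0 -1" --pt "0 0.0197 0.0096 -0.052 0 0 -1" --pt "0 0.0243 0.0124 -0.065 0 0 -1"

```text
clock: 25.57
position: [0.6443, 0.0373, 0.2988]
ee_rot: [0.635, 0.703, 0.239, 0.215]
ft_force: [-5.3, 3.5, 3.6]
grip_width: 0.1
grasp_force: 26.4
```

>>> jog_arm --pt "0 0.0046 0.0031 -0.013 0 0 -1" --pt "0 0.009 0.0064 -0.026 0 0 -1" --pt "0 0.0132 0.0099 -0.039 0 0 -1" --pt "0 0.0173 0.0136 -0.052 0 0 -1" --pt "0 0.0212 0.0174 -0.066 0 0 -1"

```text
clock: 25.98
position: [0.6716, 0.04, 0.2978]
ee_rot: [0.627, 0.695, 0.262, 0.236]
ft_force: [-5.0, 4.1, -0.5]
grip_width: 0.103
grasp_force: 25.6
```

>>> jog_arm --pt "0 0.0037 0.004 -0.013 0 0 -1" --pt "0 0.0073 0.0081 -0.026 0 0 -1" --pt "0 0.0107 0.0124 -0.039 0 0 -1" --pt "0 0.0139 0.0169 -0.052 0 0 -1" --pt "0 0.0155 0.0192 -0.059 0 0 -1"

```text
clock: 26.4
position: [0.6944, 0.042, 0.292]
ee_rot: [0.621, 0.687, 0.28, 0.254]
ft_force: [-35.1, -0.3, 10.8]
grip_width: 0.107
grasp_force: 29.6
```

Run:
```python
from lift import *
k=12;t=1.75;P,R=wp(t,44.5);o=get_obs();e=o["position"]-P
u=ch*(-np.cos(t))+ez*np.sin(t);v=ch*np.sin(t)+ez*np.cos(t)
print("radial",e@u,"tangential",e@v,"F rad/tan",o["ft_force"]@u,o["ft_force"]@v); plan([])
```

```text
radial 0.0014208279013354554 tangential 0.00017977988672236147 F rad/tan 4.41923749223139 -36.30995383271917
now 26.4 [0.6944 0.042  0.292 ] j [ 0.79  0.13 -0.97  1.88  0.32  0.43 -0.27] F [-35.1  -0.3  10.8] w 0.107 29.6
```

The lid is on its stop (36 N pushing back along the arc). Easing off, opening and backing out.

>>> jog_arm --pt "0 -0.001 -0.001 0 0 0 -1" --pt "0 -0.001 -0.001 0 0 0 -0.7" --pt "0 -0.001 -0.001 0 0 0 -0.4" --pt "0 -0.001 -0.001 0 0 0 -0.3" --pt "0 -0.001 -0.001 0 0 0 -0.3"

```text
clock: 26.82
position: [0.6944, 0.0408, 0.2936]
ee_rot: [0.621, 0.686, 0.282, 0.255]
ft_force: [0.2, 0.3, 0.7]
grip_width: 0.356
grasp_force: 0.0
```

>>> jog_arm --pt "0 0 -0.005 0 0 0 -0.3" --pt "0 0 -0.015 0 0 0 -0.3" --pt "0 0 -0.035 0 0 0 -0.3" --pt "0 0 -0.06 0 0 0 -0.3" --pt "0 0 -0.08 0 0 0 -0.3"

```text
clock: 27.23
position: [0.6377, 0.0359, 0.3505]
ee_rot: [0.62, 0.686, 0.282, 0.254]
ft_force: [0.6, -1.1, -0.9]
grip_width: 0.349
grasp_force: 0.0
```

>>> jog_arm --pt "0 0 -0.02 0 0 0 -0.3" --pt "0 0 -0.04 0 0 0 -0.3" --pt "0 0 -0.06 0 0 0 -0.3" --pt "0 0 -0.08 0 0 0 -0.3" --pt "0 0 -0.08 0 0 0 -0.3"

```text
clock: 27.65
position: [0.5817, 0.0299, 0.4109]
ee_rot: [0.62, 0.686, 0.282, 0.257]
ft_force: [0.2, -0.6, 0.8]
grip_width: 0.35
grasp_force: 0.0
```

Run:
```python
from h import *
from workcell import optics
c=optics.camera("side");cv2.imwrite("pics/s7.png",cv2.resize(c["color"][100:330,60:400,::-1],None,fx=2.3,fy=2.3)); np.savez("pics/s7.npz",**c)
q=np.radians(5.7);ch=np.array([np.cos(q),np.sin(q),0]);H=np.array([.6584,.0366,.105])
for n in("scene","side"):
    c=optics.camera(n);X=cloud(c)[0][c["depth"]>0]
    s=(X-H)@ch;y=(X-H)@[-ch[1],ch[0],0];z=X[:,2]-.105
    m=(abs(y)<.09)&(s>-.06)&(s<.08)&(z>.03)&(z<.14)
    if m.sum()>50:
        p=np.polyfit(z[m],s[m],1);print(n,m.sum(),"past upright deg",np.degrees(np.arctan(p[0])))
plan([])
```

```text
scene 744 past upright deg 6.724276762880815
side 1786 past upright deg 9.918816067796328
now 27.8 [0.5824 0.0301 0.4066] j [ 0.85 -0.35 -0.76  1.94 -0.51  0.72  0.38] F [ 0.3  0.3 -0.4] w 0.356 0.0
```

View pics/s7.png

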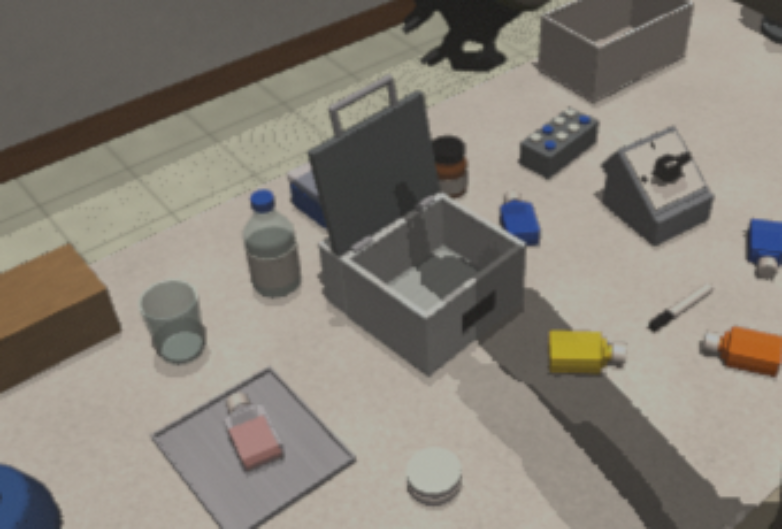

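The side view shows the lid open on its stop at (375,170), the flask flat in the tray at (255,440), the isolator bar turned at (668,167) and the bystanders in place. Handing in.

```bash
python3 -c "
from workcell import workorder
print(workorder.hand_in())"
```

```text
the job is handed in; nothing more can be done
None
```

The job is done and handed in after about 28 s of robot time: the flask lies flat in the tray, the isolator is turned fully to off, and the chest lid is open on its stop with the gripper clear of it.

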